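Chock a canister on the draining board

TASK

Stand the forked chock on the lower half of the sloping draining board, centred and square across it, with its toes pointing uphill, and leave it there. Then take the lying canister from its cradle and lay it across the board, centred against both toes on their uphill side; set it down without dropping it, and do not let go of it on the slope until it rests against the chock, so that it stays put. Leave everything else where it is.

Things in the scene. Friction and masses are not known exactly. Their poses are not given: they have to be found in the camera images.
- board: Fixed stainless draining board (sizes in mm): 300 long (its x), 220 wide (its y), no lips. Origin on the table under its centre, z vertical. Its flat top rises towards its +x (away from the robot) at 0.122 rad (7 degrees): surface 40 above the table at the centre, 22 at the lower (-x) edge, 58 at the upper. Anything round rolls off the lower edge. Turned up to 0.25 rad about vertical.
- chock: Loose grey plastic chock (sizes in mm), 0.3 kg, 88 (x) by 130 (y), flat on the table at the start. Origin: on its underside, mid width, z up. At the -x end an upright back plate, x -45 to -25, full width, 45 high. From it two toes reach to +x, each 28 wide, at y +36..+64 and -36..-64 (72 clear between), tips at x = 43. Their tops slope down to the tips at 40 degrees (29 high at x = 11, 3 at the tip).
- chock_grip (a point): middle of the chock's upright back plate (chock x = -35, y = 0, z = 30 mm): pinch it here across its 20 mm thickness (along chock x); one finger goes between the toes
- chock_seat (a point): where the canister's axis lies when it rests on the same flat surface against both toes (chock x = 56, y = 0, z = 25 mm); the 72 mm gap between the toes leaves room for a finger there
- board_top (a point): middle of the board's upper edge, on its surface (board x = 150, y = 0, 58 mm above the table): it shows which way is uphill
- chock_toe (a point): point on the chock's underside line midway between the two toe tips (chock x = 43, y = 0, z = 0 mm): it shows which way the toes point
- canister: Loose bare-metal canister with a white screw cap, a plain cylinder 50 mm in diameter and 150 mm long, about 0.25 to 0.5 kg, lying in the cradle at the start. Origin on its axis at mid length (its centre of mass); its y axis is its length, the cap at +y; x and z turn with it as it rolls. Either end may go either way.
- cradle: Fixed grey cradle (mm): base 90 (x) by 130 (y) and 6 thick, two V saddles each 20 wide at y = +50 and -50, up to 30 high; 80 clear between them for the fingers. Origin on the table under its centre. The canister's axis lies along cradle y, 40 above the table.
- dropper: Bystander: small dropper bottle, 36 mm across, 75 mm tall, standing; origin at the centre of its underside. Not to be moved.
- pot: Bystander: specimen jar with lid, 64 mm across, 70 mm tall, standing; origin at the centre of its underside. Not to be moved.
- tall_canister: Bystander: a plain metal can 56 mm across and 120 mm tall, standing upright; not the canister of the task; origin at the centre of its underside. Not to be moved.

How it is judged:
By the outcome, as a careful person would: the job done as asked, in the order asked, and still so for the second after the job is handed in, with the robot touching nothing.
It also fails if it takes over 64 s, if anything falls off the work surface, if the arm or the gripper's body presses on something with over 40 N, if the wrist force passes 120 N, or if a joint passes its speed limit or range.

ROBOT

A 6-joint arm with a two-finger parallel gripper is mounted at the origin on the work surface. World frame = base frame: x ahead of the robot, y to its left, z up, the work surface at z = 0. Lengths are in m, angles in rad, forces in N, time in s.
With the tool pointing down it reaches from about 0.3 to 0.875 m from the base axis. Payload 4.2 kg.
Tool frame: the origin (TCP) lies midway between the tips of the shut fingers; the grasp point (between the pads) lies ctrl.tcp_to_grasp behind it (ctrl.tcp_to_grasp is the distance from the TCP to the grasp point, in m); z points along the fingers, x is the direction in which the jaws open and shut, and the axes are right-handed (so a half turn about z gives the same grasp; the last joint's range is limited). The gripper opens to 85 mm and grips with 20 to 120 N. Pads are 22 mm wide; open, the fingers measure 114 mm over their backs; the gripper's body (76 mm by 85 mm) begins 54 mm behind the grasp point. The pads swing forward as they close: fully open they stand 13 mm farther back than shut.
Start: joints at [1.297, 0.32, 1.565, -0, 1.257, -0.02], TCP at [0.144, 0.557, 0.231] pointing down, gripper open.
Joint ranges: [-3.11, 3.11], [-0.84, 2.01], [0.21, 2.61], [-1.34, 4.49], [0.05, 2.63], [-2.56, 2.56]. Speed limits (rad/s): [2.57, 2.57, 3.14, 3.14, 3.14, 3.14].

INTERFACE

Orientations are given as a unit quaternion [x, y, z, w].
In Python, from plant import readout, grab_frame, order, ctrl gives the robot as it stands.
- The arm moves only by the tool jog_arm, never from a script. Its argument "motion" is one flat list of numbers, 4 for each row, row after row: the shift along the tool's x, y, z in cm, then the turn about the tool's z in rad. A call has 1 to 8 rows; each row is the pose to reach, as a shift and turn from the pose commanded when the call began, along the tool's axes at that moment; what a row does not reach only later rows make up. A row lasts 1/12 s, in which the tool goes at most 41.7 mm and 7.16 degrees, less where a joint would pass 70% of its speed; a pose out of reach is approached as far as the arm can. A call with a gripper value outside its range is refused whole. "claw" is the opening, from -1 (shut) to 1 (fully open), set as the call begins (left out, the last holds). The fingers move at their own pace and stop on an object; "force" is the grip in N (left out, the last holds). Time passes only in rows, so rows that repeat a pose let the fingers close. It gives the time, the measured TCP pose, the force and the opening at its end, in the units of the state.
- readout.state(): the state, without advancing time (a new reading comes with each control period).
- grab_frame(name): name is "scene" or "top" or "wrist"; returns a dict with "frame" (480x640x3 uint8, blue, green, red), "depth" (480x640 float32, m along the optical axis (not along the pixel's ray), 0 where there is no reading), "fx", "fy", "cx", "cy" (pixels), "world_to_cam" (4x4, takes a point from world to camera coordinates); the wrist camera has in their place "hand_eye" (4x4, takes a point from camera to tool coordinates, whose origin is the TCP and whose axes are the tool frame's). Camera axes: x right, y up, looking along -z (the intrinsics and any distortion apply to the point x, -y, -z); pixel columns grow to the right and rows downward; lengths in m; the calibration is good to about 2 mm. A picture is of the moment at which its call begins: read the wrist's pose just before it.
- order.job_done(): hands the job in, once; it reports no verdict.
The state is a dict: "clock": time; "joint_positions": joint angles; "qd": joint speeds; "tau": joint torques, N m; "position": TCP position; "eef_rot": TCP orientation; "ft_force": force on the tool from outside, world axes, zero at the start; "torque": the same for the moment, N m; "gripper_width": finger opening in m.
Only numpy, scipy, OpenCV 4.12 (cv2) and the standard library are available. Lean on these libraries where they do the work, as an engineer would, in place of code of your own. Each camera call takes 0.05 s, during which the arm holds its last target.

## Working session

There is one attempt and no reset: what is moved stays moved. The work goes in short steps, Python scripts to look and compute and a tool call to move; the robot and the scene stay as the last step left them, time stands still between calls to the robot, and variables do not carry over. Pictures are saved under pics/ and viewed, and the job is handed in when it is done.

Besides the shell and the picture viewer there is one more tool, called in YAML: its name, and indented under it one key for each argument. jog_arm: Moves the arm, as the interface text tells. Its arguments: {"type":"object","properties":{"motion":{"type":"array"},"claw":{"type":"number"},"force":{"type":"number"}},"required":["motion"]}

```bash
ls; mkdir -p pics; python3 - <<'E'
from plant import readout, grab_frame, order, ctrl
import cv2,numpy as np
print(readout.state()); print(ctrl.tcp_to_grasp, [a for a in dir(ctrl) if a[0]!='_'])
for n in ("top","scene"):
    f=grab_frame(n); cv2.imwrite(f"pics/{n}0.png",f["frame"]); np.savez(f"{n}0.npz",**f)
    print(n,f["fx"],f["fy"],f["cx"],f["cy"],f["world_to_cam"],[k for k in f])
E
```

```text
pics
{'clock': 0.0, 'joint_positions': array([ 1.29702545e+00,  3.20323256e-01,  1.56569104e+00,  4.63290383e-06,
        1.25737603e+00, -2.00207605e-02]), 'qd': array([-0.00061695,  0.00110289,  0.00166496,  0.0011369 ,  0.00128039,
       -0.00103659]), 'tau': array([ 1.81966493e-04, -4.15533972e+01, -2.34164733e+01, -8.90714796e-05,
        8.25061288e-03, -3.49640402e-06]), 'position': array([0.14422692, 0.55612867, 0.23045957]), 'eef_rot': array([ 7.90896999e-01,  6.11948633e-01, -7.23071452e-04,  5.33933583e-04]), 'ft_force': array([-0.13356039, -0.21162456,  0.10094105]), 'torque': array([ 0.0640436 , -0.00285467,  0.03141435]), 'gripper_width': 0.08530651832224617}
0.0187 ['Unreachable', 'tcp_to_grasp']
top 459.21750781416733 459.21750781416733 314.1672277091343 234.3934844278873 [[-0.00395679 -0.99994474  0.0097399   0.01337653]
 [ 0.98536829 -0.00223911  0.17042393 -0.56519395]
 [-0.1703927   0.01027172  0.9853227  -0.96498877]
 [ 0.          0.          0.          1.        ]] ['frame', 'depth', 'fx', 'fy', 'cx', 'cy', 'world_to_cam']
scene 598.3515622771633 598.3515622771633 316.79159842613956 237.53212061906186 [[ 0.66559049  0.74605169 -0.01990412 -0.36178569]
 [-0.55302719  0.51094128  0.65810329  0.24088884]
 [ 0.5011489  -0.42701977  0.75266453 -1.45453448]
 [ 0.          0.          0.          1.        ]] ['frame', 'depth', 'fx', 'fy', 'cx', 'cy', 'world_to_cam']
```

View pics/top0.png

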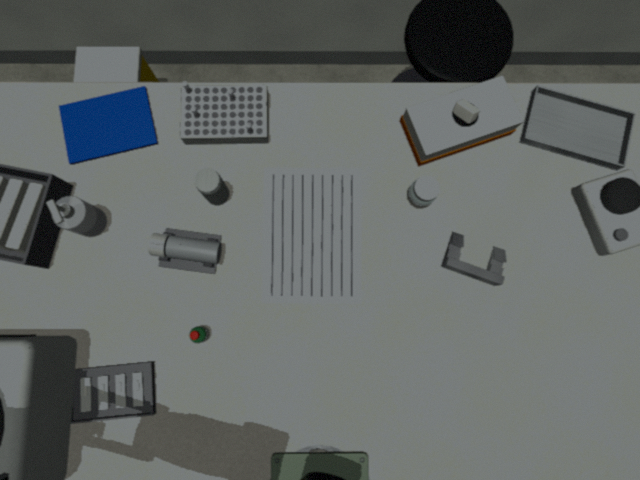

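View pics/scene0.png

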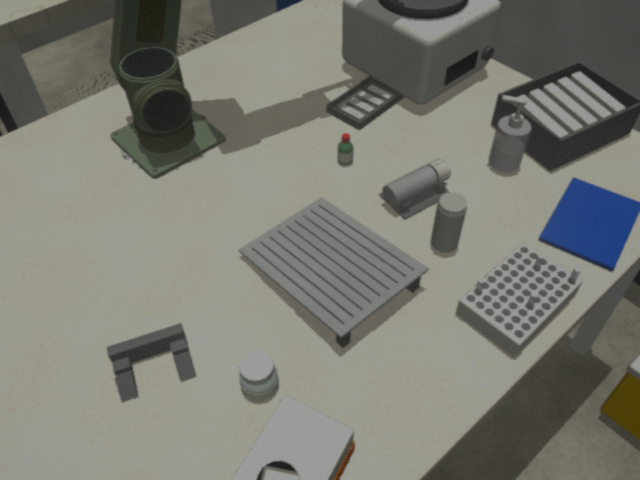

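The top view shows the board at (313,235), the chock at (476,258) with toes pointing up in the image (+x), and the canister in its cradle at (188,249) with its cap to the left (+y). Next I'll build point clouds.

```bash
cat > h.py <<'E'
import numpy as np, cv2
def cloud(f):
    d=np.asarray(f["depth"]); v,u=np.mgrid[0:480,0:640]
    x=(u-f["cx"])/f["fx"]*d; y=-(v-f["cy"])/f["fy"]*d
    P=np.stack([x,y,-d],-1); 
    M=np.linalg.inv(f["world_to_cam"])
    W=P@M[:3,:3].T+M[:3,3]; W[d==0]=np.nan
    return W
def proj(f,p):
    p=np.atleast_2d(p); c=p@f["world_to_cam"][:3,:3].T+f["world_to_cam"][:3,3]
    return np.stack([f["cx"]+f["fx"]*c[:,0]/-c[:,2], f["cy"]-f["fy"]*c[:,1]/-c[:,2]],-1)
E
python3 - <<'E'
from h import *
for n in("top","scene"):
    f=dict(np.load(f"{n}0.npz")); W=cloud(f)
    print(n,proj(f,[0.144,0.556,0.23]),np.isnan(W[...,0]).mean())
    X=W.reshape(-1,3)
    def box(x0,x1,y0,y1,z0=0.012,z1=.2):
        return X[(X[:,0]>x0)&(X[:,0]<x1)&(X[:,1]>y0)&(X[:,1]<y1)&(X[:,2]>z0)&(X[:,2]<z1)]
    T=box(.3,.8,-.1,-.02,-.05,.01) ;print("table z",np.median(T[:,2]),len(T))
    f2=f["depth"]; 
    cv2.imwrite(f"pics/{n}_z.png",np.uint8(np.clip(np.nan_to_num(W[...,2])*1500+40,0,255)))
    for px in [(476,258),(313,235),(188,249),(207,180),(197,333),(420,190)]:
        if n=="top": print(px,W[px[1],px[0]])
E
```

```text
top [[-13.88914447 468.09798116]] 0.004072265625
table z 0.0005330991906205007 2874
(476, 258) [ 0.51724051 -0.35996535  0.00324527]
(313, 235) [0.56508443 0.01413836 0.0414364 ]
(188, 249) [0.53054852 0.28251228 0.06876392]
(207, 180) [0.66744923 0.23468286 0.12371488]
(197, 333) [0.35438383 0.25504835 0.07403302]
(420, 190) [ 0.66023841 -0.22160114  0.06964402]
scene [[376.46884513  -9.26509721]] 0.0038313802083333333
table z -0.0005329019821711523 4857
```

View pics/top_z.png

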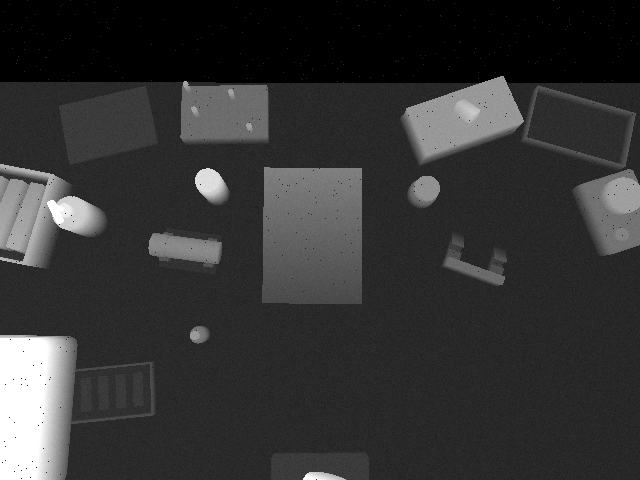

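View pics/scene_z.png

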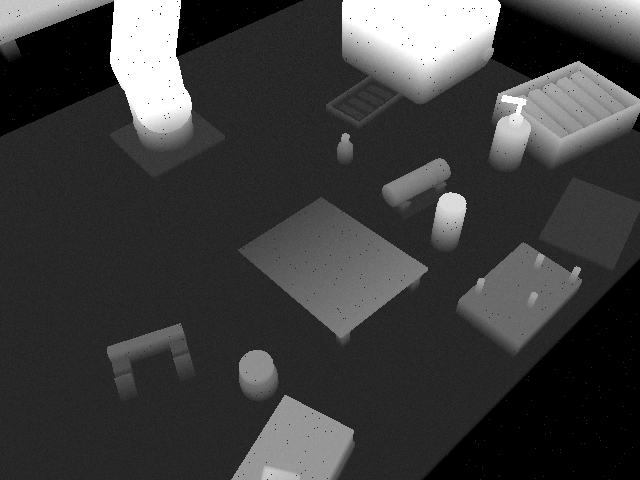

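```bash
cat > fit.py <<'E'
from h import *
from scipy.optimize import least_squares
def sel(X,x0,x1,y0,y1,z0,z1):
    return X[(X[:,0]>x0)&(X[:,0]<x1)&(X[:,1]>y0)&(X[:,1]<y1)&(X[:,2]>z0)&(X[:,2]<z1)]
def rect(P):
    # robust-ish rectangle: minAreaRect
    c,s,a=cv2.minAreaRect((P[:,:2]*1000).astype(np.float32)); return np.round(c,1),np.round(s,1),a
def cyl(P,r=.025):
    m=P.mean(0); 
    def res(q):
        d=np.array([np.cos(q[0])*np.cos(q[1]),np.sin(q[0])*np.cos(q[1]),np.sin(q[1])])
        v=P-np.array([m[0]+q[2]*-np.sin(q[0]),m[1]+q[2]*np.cos(q[0]),q[3]]); 
        return np.linalg.norm(v-np.outer(v@d,d),axis=1)-r
    Q=P[:,:2]-m[:2]; w,V=np.linalg.eigh(Q.T@Q); a=np.arctan2(V[1,1],V[0,1])
    s=least_squares(res,[a,0,0,.04],loss='soft_l1',f_scale=.002); q=s.x
    d=np.array([np.cos(q[0])*np.cos(q[1]),np.sin(q[0])*np.cos(q[1]),np.sin(q[1])])
    o=np.array([m[0]-q[2]*np.sin(q[0]),m[1]+q[2]*np.cos(q[0]),q[3]])
    t=(P-o)@d; lo,hi=np.percentile(t,[.5,99.5])
    return o+d*(lo+hi)/2,d,hi-lo,np.degrees(q[0]),np.sqrt(np.mean(s.fun**2))
E
python3 - <<'E'
from fit import *
for n in("top","scene"):
    f=dict(np.load(f"{n}0.npz")); X=cloud(f).reshape(-1,3)
    print(n)
    b=sel(X,.38,.75,-.13,.15,.018,.07)
    if n=="scene": b=b
    A=np.c_[b[:,:2],np.ones(len(b))]; 
    for _ in range(4):
        k=np.linalg.lstsq(A,b[:,2],rcond=None)[0]; r=b[:,2]-A@k; g=abs(r)<.003; b=b[g];A=A[g]
    print("board",rect(b),"grad",np.hypot(*k[:2]),"yaw",np.degrees(np.arctan2(k[1],k[0])),k)
    c=sel(X,.42,.62,-.45,-.24,.041,.06); print("plate",rect(c),len(c))
    c=sel(X,.42,.62,-.45,-.24,.008,.06); print("chock",rect(c),len(c))
    c=sel(X,.46,.60,.18,.40,.046,.08); print("can",*cyl(c),len(c))
    for nm,q in dict(tall=(.6,.75,.15,.3,.112,.13),drop=(.3,.42,.2,.3,.02,.09),pot=(.58,.72,-.3,-.15,.06,.08)).items():
        print(nm,rect(sel(X,*q)),sel(X,*q)[:,2].max())
E
```

```text
top
board (array([566. ,  16.5]), array([219.5, 300.4]), 89.43467712402344) grad 0.12192612577525995 yaw 0.22263974984243362 [ 0.12192521  0.00047378 -0.02838756]
plate (array([ 485.2, -341.1]), array([131.1,  20.7]), 69.72700500488281) 534
chock (array([ 515.3, -352.1]), array([131.1,  85.2]), 69.83907318115234) 1386
can [0.53610385 0.29427136 0.04068221] [0.13694002 0.99057792 0.00167599] 0.1485809167811995 82.12917208320358 0.0019212476736458143 1527
tall (array([668.8, 236. ]), array([50.8, 52.1]), 37.77559280395508) 0.12535802948326658
drop (array([349.7, 258.8]), array([33.1, 36.1]), 87.52758026123047) 0.07905969706437643
pot (array([ 665.6, -236.8]), array([54.3, 55.2]), 6.487851619720459) 0.0766710054739399
scene
board (array([566.1,  13.2]), array([223.5, 303.9]), 89.3612289428711) grad 0.12093678485646979 yaw -0.5828658960551828 [ 0.12093053 -0.00123026 -0.0289817 ]
plate (array([ 486. , -344.7]), array([129.6,  23.4]), 69.50343322753906) 775
chock (array([ 515.6, -355.3]), array([130.4,  90. ]), 70.70220947265625) 2709
can [0.5364049  0.29095292 0.03897673] [0.13138541 0.99130934 0.00660856] 0.15074942705157657 82.45017721756503 0.0027632690479072507 1221
tall (array([670.4, 231.9]), array([51.2, 54.5]), 73.06448364257812) 0.12384330924322628
drop (array([354.9, 253.7]), array([34.3, 33.4]), 48.290138244628906) 0.07867331181880155
pot (array([ 666.7, -240.8]), array([55.2, 56.3]), 88.8652572631836) 0.07521855288630919
```

```bash
cat > go.py <<'E'
# usage: go.py x y z toolx_angle_deg -> shift in tool axes (cm) and turn
import sys; from plant import readout
import numpy as np
from scipy.spatial.transform import Rotation as R
def show(s=None):
    s=s or readout.state(); M=R.from_quat(s["eef_rot"]).as_matrix()
    print("t%.2f"%s["clock"],"p",np.round(s["position"]*1000,1),"ang%.2f"%np.degrees(np.arctan2(M[1,0],M[0,0])),"tilt",np.round(M[:,2],4),"F",np.round(s["ft_force"],1),"w%.1f"%(s["gripper_width"]*1000))
    return s,M
def to(x,y,z,a):
    s,M=show(); d=M.T@(np.array([x,y,z])-s["position"])*100
    c=np.degrees(np.arctan2(M[1,0],M[0,0])); dt=-(np.radians(a-c)+np.pi)%(2*np.pi)-np.pi
    print("shift cm",np.round(d,2),"turn",round(dt if abs(dt)<=np.pi else dt,4),"rows",np.linalg.norm(d)/4.17,abs(dt)/.125)
if __name__=="__main__":
    if len(sys.argv)>1: to(*map(float,sys.argv[1:5]))
    else: show()
E
python3 - <<'E'
from fit import *
f=dict(np.load("scene0.npz")); X=cloud(f).reshape(-1,3)
b=sel(X,-.2,.35,.3,.9,.1,.6); print(b.min(0),b.max(0))
for lo in (.1,.15,.2): 
    q=sel(X,-.2,.35,.3,.9,lo,lo+.05); print(lo,len(q),q.min(0),q.max(0))
E
python3 go.py .49 -.345 .24 -20.3
```

```text
[0.04948036 0.51153939 0.10000167] [0.34999914 0.79630209 0.23400348]
0.1 2195 [0.05529036 0.51153939 0.10000167] [0.34999788 0.79613053 0.14999846]
0.15 3886 [0.04948036 0.51244931 0.15008012] [0.34999914 0.79630209 0.19999598]
0.2 1761 [0.11239352 0.52885983 0.20000052] [0.34316307 0.76597736 0.23400348]
t0.10 p [144.2 556.2 230.6] ang75.46 tilt [-5.0e-04 -1.5e-03 -1.0e+00] F [-0.6  0.2 -1.3] w85.2
shift cm [-78.55  56.1   -0.82] turn 1.6713 rows 23.147943055422864 13.37024178459533
```

jog_arm:
  motion: [0,0,-4,0,-3,2.1,-5,0.12,-6,4.3,-5,0.24,-9,6.4,-5,0.36,-12,8.6,-5,0.48,-15,10.7,-5,0.6,-18,12.9,-5,0.72,-21,15,-5,0.84]

```text
clock: 0.77
position: [0.2369, 0.3137, 0.281]
eef_rot: [0.972, 0.234, -0.0, 0.0]
ft_force: [1.2, 0.0, 0.6]
gripper_width: 0.0855
```

```bash
python3 go.py .46 -.335 .26 -20.3
```

```text
t0.77 p [236.9 313.7 281. ] ang27.03 tilt [-0.e+00 -5.e-04 -1.e+00] F [1.2 0.  0.6] w85.5
shift cm [-9.61 67.93  2.13] turn 0.8261 rows 16.459308905403315 6.608793728569875
```

jog_arm:
  motion: [-0.6,4,0,0.1,-1.1,8,0,0.2,-1.7,12,0,0.3,-2.3,16,0,0.4,-2.8,20,0,0.5,-3.4,24,0,0.6,-4,28,0,0.7,-4.5,32,1,0.826]

```text
clock: 1.43
position: [0.3446, 0.0087, 0.2726]
eef_rot: [0.984, -0.176, 0.002, -0.0]
ft_force: [1.2, 0.8, 0.4]
gripper_width: 0.0854
```

```bash
python3 go.py .46 -.335 .26 -20.3
```

```text
t1.43 p [344.6   8.7 272.6] ang-20.26 tilt [ 4.3e-03  2.0e-04 -1.0e+00] F [1.2 0.8 0.4] w85.4
shift cm [22.72 28.25  1.3 ] turn 0.0007 rows 8.699563522492872 0.005740359465971068
```

jog_arm:
  motion: [3.2,4,0,0,6.4,8,0.5,0,9.6,12,1,0,12.8,16,1.3,0,16,20,1.3,0,19.2,24,1.3,0,22.4,28,1.3,0,22.4,28,1.3,0]

```text
clock: 2.1
position: [0.4505, -0.3066, 0.2579]
eef_rot: [0.985, -0.173, -0.0, -0.0]
ft_force: [0.8, -0.0, 0.1]
gripper_width: 0.0854
```

```bash
cat > wr.py <<'E'
from fit import *; import sys
from plant import grab_frame, readout
from scipy.spatial.transform import Rotation as R
def wrist(name):
    s=readout.state(); f=grab_frame("wrist"); T=np.eye(4); T[:3,:3]=R.from_quat(s["eef_rot"]).as_matrix(); T[:3,3]=s["position"]
    f["world_to_cam"]=np.linalg.inv(T@f["hand_eye"]); 
    cv2.imwrite(f"pics/{name}.png",f["frame"]); np.savez(name+".npz",**f); return f
if __name__=="__main__":
    f=wrist(sys.argv[1]); print(np.round(f["hand_eye"],3),f["fx"])
E
python3 go.py; python3 wr.py w1
```

```text
t2.10 p [ 450.5 -306.6  257.9] ang-19.98 tilt [-7.e-04  9.e-04 -1.e+00] F [ 0.8 -0.   0.1] w85.4
[[ 1.    -0.    -0.001 -0.   ]
 [-0.    -0.966 -0.26  -0.066]
 [-0.001  0.26  -0.966 -0.142]
 [ 0.     0.     0.     1.   ]] 425.7161928022783
```

View pics/w1.png

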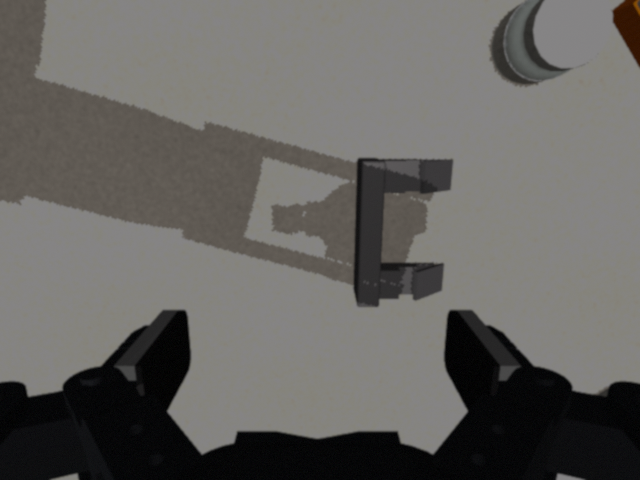

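The wrist view shows the plate at (369,230), upright in the image, so it is nearly square to the jaws, with the toes to the right.

```bash
python3 - <<'E'
from fit import *
f=dict(np.load("w1.npz")); X=cloud(f).reshape(-1,3)
t=sel(X,.35,.45,-.4,-.3,-.02,.02); print("tablez",np.median(t[:,2]))
c=sel(X,.42,.62,-.45,-.24,.041,.055); print("plate",rect(c),len(c),np.median(c[:,2]))
c=sel(X,.42,.62,-.45,-.24,.008,.06); print("chock",rect(c))
E
```

```text
tablez -0.0009784099879316666
plate (array([ 485.6, -341.9]), array([129.7,  20.2]), 69.72151184082031) 3387 0.043989499730978376
chock (array([ 514.8, -352.7]), array([129.8,  82.6]), 69.63874816894531)
```

```bash
python3 go.py .4856 -.342 .0115 -20.3
```

```text
t2.15 p [ 453.4 -313.8  257. ] ang-20.12 tilt [ 0.0016 -0.0062 -1.    ] F [ 5.  -7.1  0.7] w85.4
shift cm [ 3.91  1.41 24.57] turn 0.0031 rows 5.9751591007734 0.024602033255110456
```

jog_arm:
  motion: [3,1,3,0.003,3,1,7,0.003,3,1,10,0.003,3,1,12,0.003,3,1,12,0.003,3,1,12,0.003]

```text
clock: 2.65
position: [0.4749, -0.3237, 0.1377]
eef_rot: [0.985, -0.175, -0.001, -0.001]
ft_force: [-0.1, -0.2, -0.0]
gripper_width: 0.0855
```

```bash
python3 go.py .4856 -.342 .0115 -20.3
```

```text
t2.65 p [ 474.9 -323.7  137.7] ang-20.11 tilt [-0.0022  0.0017 -1.    ] F [-0.1 -0.2 -0. ] w85.5
shift cm [ 1.66  1.37 12.61] turn 0.0034 rows 3.067685643891108 0.026806301997925885
```

jog_arm:
  motion: [1.66,1.37,2,0.003,1.66,1.37,4,0.003,1.66,1.37,6,0.003,1.66,1.37,6,0.003,1.66,1.37,6,0.003]

```text
clock: 3.07
position: [0.4868, -0.3429, 0.0797]
eef_rot: [0.984, -0.176, 0.001, 0.0]
ft_force: [0.3, -0.6, 0.5]
gripper_width: 0.0853
```

```bash
python3 go.py .4856 -.342 .0115 -20.3;  python3 wr.py w2; python3 - <<'E'
from fit import *
f=dict(np.load("w2.npz")); X=cloud(f).reshape(-1,3)
c=sel(X,.42,.62,-.45,-.24,.041,.055); print("plate",rect(c),len(c),np.median(c[:,2]))
E
```

```text
t3.07 p [ 486.8 -342.9   79.7] ang-20.28 tilt [ 1.e-03 -6.e-04 -1.e+00] F [ 0.3 -0.6  0.5] w85.3
shift cm [-0.15 -0.05  6.82] turn 0.0004 rows 1.6362533248194033 0.0029864253875331315
[[ 1.    -0.    -0.001 -0.   ]
 [-0.    -0.966 -0.26  -0.066]
 [-0.001  0.26  -0.966 -0.142]
 [ 0.     0.     0.     1.   ]] 425.7161928022783
plate (array([ 485.7, -342.2]), array([129.4,  20.1]), 69.63075256347656) 12356 0.04401627180239688
```

View pics/w2.png

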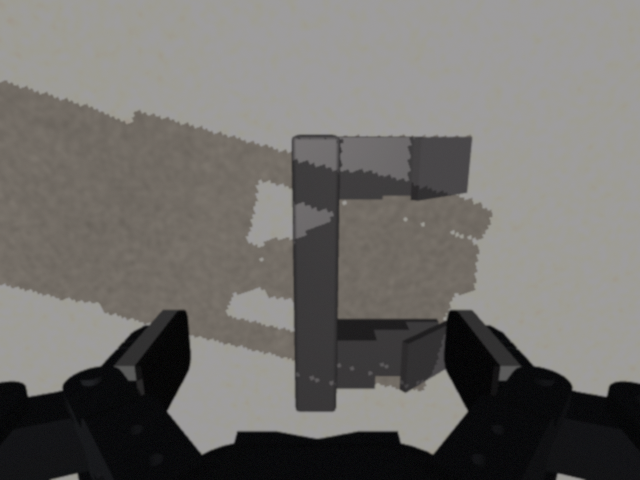

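jog_arm:
  motion: [-0.1,0,2,0,-0.1,0,4,0,-0.1,0,5.5,0,-0.1,0,6.8,0,-0.1,0,6.8,0,-0.1,0,6.8,0]

```text
clock: 3.62
position: [0.4863, -0.3429, 0.012]
eef_rot: [0.984, -0.176, 0.001, 0.0]
ft_force: [-0.4, 0.3, -0.3]
gripper_width: 0.0856
```

```bash
python3 go.py .4857 -.3422 .0115 -20.3
```

```text
t3.62 p [ 486.3 -342.9   12. ] ang-20.28 tilt [ 0.0019 -0.0013 -1.    ] F [-0.4  0.3 -0.3] w85.6
shift cm [-0.08 -0.05  0.05] turn 0.0004 rows 0.02560032861507479 0.003487253185973316
```

jog_arm:
  motion: [-0.08,-0.05,0,0,-0.08,-0.05,0,0,-0.08,-0.05,0,0,-0.08,-0.05,0,0,-0.08,-0.05,0,0,-0.08,-0.05,0,0,-0.08,-0.05,0,0,-0.08,-0.05,0,0]
  claw: -1
  force: 40

```text
clock: 4.28
position: [0.4855, -0.3421, 0.0111]
eef_rot: [0.984, -0.176, 0.001, 0.0]
ft_force: [1.1, -0.8, 4.1]
gripper_width: 0.0197
```

```bash
python3 go.py .4857 -.3422 .0115 -20.3
```

```text
t4.28 p [ 485.5 -342.1   11.1] ang-20.29 tilt [ 1.6e-03 -9.0e-04 -1.0e+00] F [ 1.1 -0.8  4.1] w19.7
shift cm [ 0.02  0.   -0.04] turn 0.0002 rows 0.011088755282971922 0.0016592450430650274
```

jog_arm:
  motion: [0,0,-3,0,0,0,-7,0,0,0,-11,0,0,0,-15,0,0,0,-19,0,0,0,-19,0]

```text
clock: 4.78
position: [0.4877, -0.3439, 0.2085]
eef_rot: [0.984, -0.176, 0.006, 0.003]
ft_force: [0.9, -1.3, -1.7]
gripper_width: 0.0195
```

```bash
python3 go.py .455 .015 .20 -0.6
```

```text
t4.78 p [ 487.7 -343.9  208.5] ang-20.28 tilt [ 0.0115 -0.0086 -0.9999] F [ 0.9 -1.3 -1.7] w19.5
shift cm [-15.52 -32.53   0.5 ] turn -0.3435 rows 8.64466999014358 2.7478599537383097
```

jog_arm:
  motion: [-1.7,-3.6,0,-0.04,-3.4,-7.2,0,-0.08,-5.2,-10.8,0,-0.12,-6.9,-14.4,0,-0.17,-8.6,-18,0,-0.21,-10.3,-21.6,0,-0.26,-12,-25.2,0,-0.3,-13.7,-28.7,0,-0.343]

```text
clock: 5.45
position: [0.454, -0.0231, 0.1991]
eef_rot: [1.0, -0.005, -0.002, -0.0]
ft_force: [1.2, 0.5, -3.1]
gripper_width: 0.0194
```

jog_arm:
  motion: [-0.5,-1.8,0,0,-1,-3.2,0,0,-1,-3.2,0,0,-1,-3.2,0,0,-1,-3.2,0,0]

```text
clock: 5.87
position: [0.4458, 0.0066, 0.1998]
eef_rot: [1.0, -0.006, -0.001, 0.0]
ft_force: [0.5, 0.1, -2.3]
gripper_width: 0.0194
```

```bash
python3 go.py .455 .015 .20 -0.6;python3 wr.py w3; python3 - <<'E'
from fit import *
f=dict(np.load("w3.npz")); X=cloud(f).reshape(-1,3)
b=sel(X,.38,.75,-.13,.15,.018,.07)
A=np.c_[b[:,:2],np.ones(len(b))]
for _ in range(5):
        k=np.linalg.lstsq(A,b[:,2],rcond=None)[0]; r=b[:,2]-A@k; g=abs(r)<.003; b=b[g];A=A[g]
print("board",rect(b),k, "z at ctr",k@[.566,.015,1])
# left/right edges per x-bin
for x in np.arange(.43,.72,.02):
    q=b[abs(b[:,0]-x)<.004]
    if len(q)>5: print(round(x,3),np.round(np.percentile(q[:,1]*1000,[.3,99.7]),1),len(q))
E
```

```text
t5.87 p [445.8   6.6 199.8] ang-0.63 tilt [-1.4e-03 -4.0e-04 -1.0e+00] F [ 0.5  0.1 -2.3] w19.4
shift cm [ 0.91 -0.85 -0.02] turn -0.0006 rows 0.29849206421801555 0.004428800195757532
[[ 1.    -0.    -0.001 -0.   ]
 [-0.    -0.966 -0.26  -0.067]
 [-0.001  0.26  -0.966 -0.142]
 [ 0.     0.     0.     1.   ]] 425.7161928022783
board (array([552.2,  15.5]), array([220.9, 272.7]), 89.51191711425781) [ 0.12322953 -0.00105209 -0.0305114 ] z at ctr 0.03922073441618118
0.43 [ 69.8 126.8] 957
0.45 [ 69.6 126.3] 965
0.47 [-48.3 126.2] 1117
0.49 [-61.4 126. ] 1835
0.51 [-89.6 125.9] 2211
0.53 [-93.5 125.5] 2395
0.55 [-93.6 125.3] 2429
0.57 [-93.8 125.2] 2476
0.59 [-93.9 125.1] 2625
0.61 [-93.8 124.6] 3762
0.63 [-93.9 124.2] 3847
0.65 [-94.4 123.8] 3784
0.67 [-95.   25.3] 1590
0.69 [-95.6 -83.3] 13
```

View pics/w3.png

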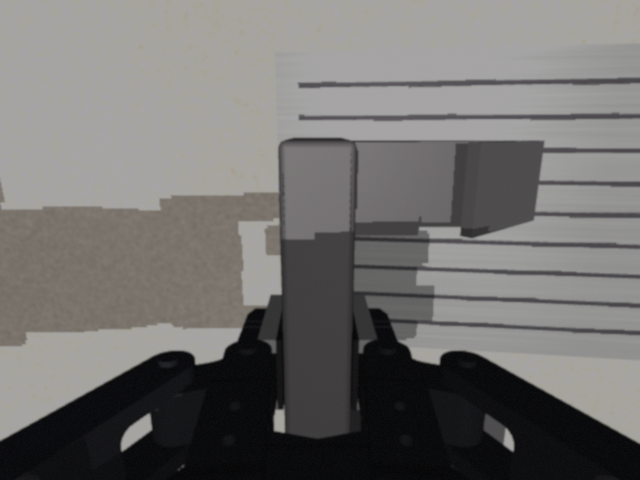

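The held chock is square to the jaws, and the board edges and slots run nearly parallel to the tool's x. Lowering now.

```bash
python3 go.py .4557 .0163 .054 -0.6
```

```text
t5.92 p [446.    6.4 200. ] ang-0.68 tilt [-1.e-03 -3.e-04 -1.e+00] F [-0.1 -0.2 -3.4] w19.6
shift cm [ 0.97 -1.01 14.59] turn -0.0013 rows 3.51584979267674 0.01049578439564769
```

jog_arm:
  motion: [0.9,-1,2,-0.001,0.9,-1,5,-0.001,0.9,-1,8,-0.001,0.9,-1,11,-0.001,0.9,-1,13,-0.001,0.9,-1,14.2,-0.001,0.9,-1,14.2,-0.001,0.9,-1,14.2,-0.001]

```text
clock: 6.58
position: [0.4553, 0.0162, 0.0581]
eef_rot: [1.0, -0.006, -0.001, 0.0]
ft_force: [-0.0, -0.2, -2.1]
gripper_width: 0.0195
```

```bash
python3 go.py .4557 .0163 .047 -0.6
```

```text
t6.58 p [455.3  16.2  58.1] ang-0.65 tilt [-1.4e-03 -1.0e-04 -1.0e+00] F [-0.  -0.2 -2.1] w19.5
shift cm [ 0.04 -0.01  1.11] turn -0.0009 rows 0.26562306922961654 0.007335481954765299
```

jog_arm:
  motion: [0.04,0,0.4,0,0.04,0,0.7,0,0.04,0,0.9,0,0.04,0,1.0,0,0.04,0,1.05,0,0.04,0,1.05,0]

```text
clock: 7.08
position: [0.4557, 0.0171, 0.0482]
eef_rot: [1.0, -0.005, 0.0, -0.0]
ft_force: [-0.2, -0.3, -3.1]
gripper_width: 0.0194
```

```bash
python3 go.py .4557 .0163 .047 -0.6
```

```text
t7.08 p [455.7  17.1  48.2] ang-0.57 tilt [ 5.e-04  1.e-04 -1.e+00] F [-0.2 -0.3 -3.1] w19.4
shift cm [-0.    0.08  0.12] turn 0.0006 rows 0.03404930671576121 0.004696941556534995
```

jog_arm:
  motion: [0,0.05,0.1,0,0,0.05,0.15,0,0,0.05,0.15,0]
  force: 20

```text
clock: 7.33
position: [0.4557, 0.0166, 0.0465]
eef_rot: [1.0, -0.005, 0.0, -0.0]
ft_force: [-0.5, 1.0, -2.1]
gripper_width: 0.02
```

jog_arm:
  motion: [0,0,0.05,0,0,0,0.1,0,0,0,0.1,0]

```text
clock: 7.58
position: [0.4557, 0.0166, 0.0461]
eef_rot: [1.0, -0.005, 0.0, -0.0]
ft_force: [-2.5, 0.6, 4.0]
gripper_width: 0.0192
```

jog_arm:
  motion: [-0.1,0,0.2,0,-0.15,0,0.4,0,-0.2,0,0.6,0,-0.25,0,0.8,0,-0.3,0,0.8,0,-0.3,0,0.8,0]
  claw: -0.45

```text
clock: 8.08
position: [0.4541, 0.0166, 0.0378]
eef_rot: [1.0, -0.005, 0.002, -0.0]
ft_force: [2.8, -0.1, 2.5]
gripper_width: 0.0232
```

```bash
python3 go.py .4557 .0163 .047 -0.6; python3 wr.py w4
```

```text
t8.08 p [454.1  16.6  37.8] ang-0.58 tilt [ 3.1e-03  2.0e-04 -1.0e+00] F [ 2.8 -0.1  2.5] w23.2
shift cm [ 0.17  0.03 -0.92] turn 0.0004 rows 0.2240650722878115 0.003473799869588845
[[ 1.    -0.    -0.001 -0.   ]
 [-0.    -0.966 -0.26  -0.067]
 [-0.001  0.26  -0.966 -0.142]
 [ 0.     0.     0.     1.   ]] 425.7161928022783
```

View pics/w4.png

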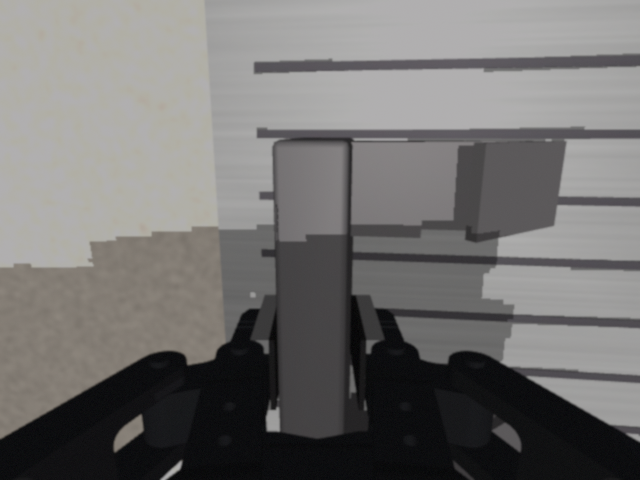

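jog_arm:
  motion: [0,0,0,0,0,0,0,0,0,0,0,0,0,0,0,0]
  claw: 0.1

```text
clock: 8.47
position: [0.4515, 0.0166, 0.037]
eef_rot: [1.0, -0.005, -0.001, -0.0]
ft_force: [-0.6, -0.3, 0.5]
gripper_width: 0.0473
```

jog_arm:
  motion: [0,0,-2,0,0,0,-5,0,0,0,-9,0,0,0,-13,0,0,0,-17,0,0,0,-17,0,0,0,-17,0]

```text
clock: 9.05
position: [0.4535, 0.0166, 0.2095]
eef_rot: [1.0, -0.005, 0.002, -0.0]
ft_force: [0.0, 0.4, -1.1]
gripper_width: 0.0475
```

```bash
cat > chk.py <<'E'
import sys
from wr import *
n=sys.argv[1]
def rep(f,name):
    X=cloud(f).reshape(-1,3)
    b=sel(X,.38,.75,-.13,.15,.018,.07); A=np.c_[b[:,:2],np.ones(len(b))]
    for _ in range(6):
        k=np.linalg.lstsq(A,b[:,2],rcond=None)[0]; r=b[:,2]-A@k; g=abs(r)<.003; b=b[g];A=A[g]
    X=sel(X,.40,.62,-.10,.13,.01,.15); h=(X[:,2]-X[:,:2]@k[:2]-k[2])*np.cos(.122)
    p=X[(h>.039)&(h<.049)]; c=X[(h>.007)&(h<.05)]
    print(name,"board",rect(b),"plate",rect(p),"h",np.median(h[h>.039]),"chock",rect(c))
    return X,h
if __name__=="__main__":
    f=wrist(n+"w"); rep(f,"w")
    for c in("top","scene"):
        f=grab_frame(c); cv2.imwrite(f"pics/{n}{c}.png",f["frame"]); np.savez(n+c+".npz",**f); rep(f,c)
E
python3 go.py; python3 chk.py c1
```

```text
t9.05 p [453.5  16.6 209.5] ang-0.57 tilt [ 4.8e-03  2.0e-04 -1.0e+00] F [ 0.   0.4 -1.1] w47.5
w board (array([581.1,  14.9]), array([221.6, 246.9]), 89.7197265625) plate (array([451.9,  16.6]), array([129.5,  20.3]), 89.37368774414062) h 0.043991908955981554 chock (array([485.7,  16.3]), array([129.5,  88.1]), 89.37368774414062)
top board (array([565.9,  16.7]), array([219.2, 300.6]), 89.2961654663086) plate (array([0., 0.]), array([0., 0.]), 0.0) h nan chock (array([607.8, -60.1]), array([15.6,  0. ]), 90.28219604492188)
scene board (array([590.7,  12.7]), array([222. , 254.4]), 89.47269439697266) plate (array([453.1,  13.1]), array([129.5,  21.5]), 89.18533325195312) h 0.04033002322374906 chock (array([485.1,  13.9]), array([ 90.2, 132.5]), 0.015793051570653915)
  return _methods._mean(a, axis=axis, dtype=dtype,
  ret = ret.dtype.type(ret / rcount)
```

View pics/c1w.png

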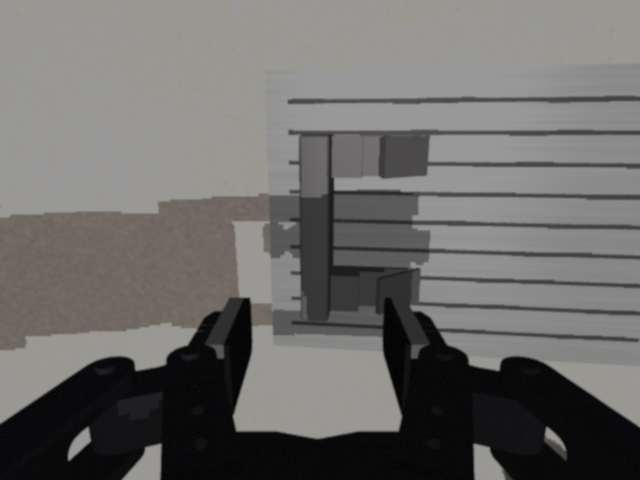

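View pics/c1scene.png

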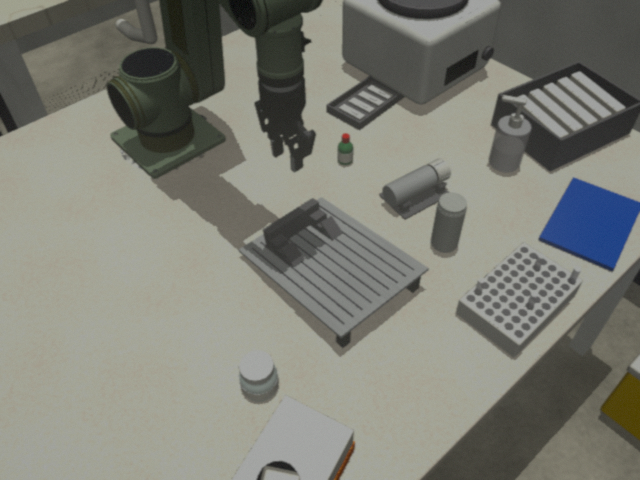

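The chock sits flat (plate top about 44 mm normal to the board), centred within about 1 mm and square within about 0.3°. Next is the canister.

```bash
python3 go.py .525 .2926 .20 -7.7
```

```text
t9.20 p [451.3  16.6 205.9] ang-0.57 tilt [-3.7e-03  1.0e-04 -1.0e+00] F [-0.5  0.5 -0.9] w47.3
shift cm [  7.1  -27.68   0.57] turn 0.1244 rows 6.853093281083557 0.9954325376308404
```

jog_arm:
  motion: [1,-3.9,0,0.02,2,-7.8,0,0.04,3,-11.7,0,0.06,4,-15.6,0,0.08,5,-19.5,0,0.1,6,-23.4,0,0.12,7.1,-27.1,0,0.124,7.1,-27.1,0,0.124]
  claw: 1

```text
clock: 9.87
position: [0.527, 0.2927, 0.2044]
eef_rot: [0.998, -0.065, -0.001, -0.001]
ft_force: [1.4, 0.0, -0.1]
gripper_width: 0.0853
```

jog_arm:
  motion: [0,0,0,0,0,0,0,0,0,0,0,0]

```text
clock: 10.12
position: [0.5256, 0.2854, 0.2064]
eef_rot: [0.998, -0.067, -0.001, 0.001]
ft_force: [-0.5, -0.6, 0.5]
gripper_width: 0.0854
```

```bash
cat > can.py <<'E'
from wr import *
def rep(f):
    X=cloud(f).reshape(-1,3)
    c=sel(X,.44,.63,.18,.40,.046,.085); m,d,L,a,r=cyl(c); print("can",np.round(m*1000,1),"L",L,"ang",a,"rms",r,len(c),np.percentile(c[:,2],99))
if __name__=="__main__": rep(wrist(sys.argv[1]))
E
python3 go.py; python3 can.py w5
```

```text
t10.12 p [525.6 285.4 206.4] ang-7.73 tilt [-0.0024 -0.0015 -1.    ] F [-0.5 -0.6  0.5] w85.4
can [536.5 295.2  38.8] L 0.14753019060121364 ang 82.17715410720906 rms 0.0007348579904141153 14080 0.06500497689389068
```

View pics/w5.png

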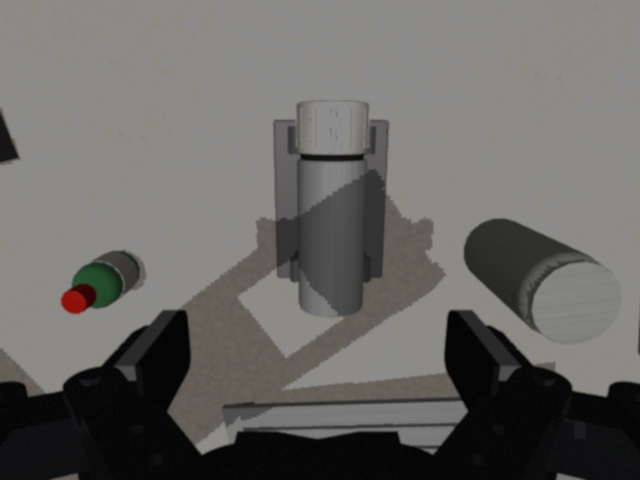

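The wrist view shows the canister upright in the image at (332,210), cap at the top (+y), with the saddles and the clear gap between them visible.

```bash
python3 go.py .5364 .2945 .021 -7.8
```

```text
t10.17 p [525.8 285.4 207. ] ang-7.76 tilt [-1.5e-03 -9.0e-04 -1.0e+00] F [ 0.3 -0.7  0.2] w85.4
shift cm [ 0.95 -1.07 18.59] turn 0.0008 rows 4.471914543823455 0.006227760465048249
```

jog_arm:
  motion: [0.9,-1,2,0,0.9,-1,5,0,0.9,-1,8,0,0.9,-1,10,0,0.9,-1,11,0,0.9,-1,11,0,0.9,-1,11,0]

```text
clock: 10.75
position: [0.537, 0.295, 0.0982]
eef_rot: [0.998, -0.067, 0.0, -0.0]
ft_force: [0.4, 0.5, -0.3]
gripper_width: 0.0854
```

```bash
python3 go.py .5364 .2945 .021 -7.8; python3 can.py w6
```

```text
t10.75 p [537.  295.   98.2] ang-7.74 tilt [ 6.e-04  4.e-04 -1.e+00] F [ 0.4  0.5 -0.3] w85.4
shift cm [-0.05  0.07  7.72] turn 0.0011 rows 1.8507751113722581 0.008995441023365913
can [536.6 295.3  38.8] L 0.1472483202653926 ang 82.16045695885815 rms 0.0006932958072400902 31067 0.06492475371877686
```

jog_arm:
  motion: [-0.03,0,2.5,0,-0.03,0,5,0,-0.03,0,6.5,0,-0.03,0,7.6,0,-0.03,0,7.7,0,-0.03,0,7.7,0,-0.03,0,7.7,0]

```text
clock: 11.38
position: [0.5374, 0.2962, 0.0221]
eef_rot: [0.998, -0.067, 0.001, -0.001]
ft_force: [0.1, -0.1, 0.3]
gripper_width: 0.0854
```

```bash
python3 go.py .5366 .2952 .021 -7.8
```

```text
t11.38 p [537.4 296.2  22.1] ang-7.68 tilt [ 0.0027  0.0015 -1.    ] F [ 0.1 -0.1  0.3] w85.4
shift cm [-0.07  0.11  0.11] turn 0.0021 rows 0.040144680933264176 0.016764433261300837
```

jog_arm:
  motion: [-0.07,0.1,0.05,0.002,-0.07,0.1,0.05,0.002,-0.07,0.1,0.05,0.002,-0.07,0.1,0.05,0.002,-0.07,0.1,0.05,0.002,-0.07,0.1,0.05,0.002,-0.07,0.1,0.05,0.002,-0.07,0.1,0.05,0.002]
  claw: -1
  force: 50

```text
clock: 12.05
position: [0.5371, 0.2948, 0.0215]
eef_rot: [0.998, -0.068, 0.002, -0.001]
ft_force: [1.5, -1.7, 5.7]
gripper_width: 0.0486
```

```bash
python3 go.py .5366 .2952 .021 -7.8
```

```text
t12.05 p [537.1 294.8  21.5] ang-7.79 tilt [ 0.0037  0.001  -1.    ] F [ 1.5 -1.7  5.7] w48.6
shift cm [-0.05 -0.03  0.05] turn 0.0002 rows 0.01848072319183785 0.0015421280954122096
```

jog_arm:
  motion: [0,0,-2,0,0,0,-5,0,0,0,-9,0,0,0,-13,0,0,0,-16,0,0,0,-16,0,0,0,-16,0]

```text
clock: 12.63
position: [0.5355, 0.295, 0.1811]
eef_rot: [0.998, -0.068, 0.001, -0.001]
ft_force: [-1.0, 0.1, -4.2]
gripper_width: 0.0484
```

```bash
python3 go.py .550 .0158 .18 -0.6; python3 wr.py w7; python3 - <<'E'
from wr import *
f=dict(np.load("w7.npz")); W=cloud(f); s=readout.state()
M=R.from_quat(s["eef_rot"]).as_matrix(); T=(W.reshape(-1,3)-s["position"])@M
c=T[(abs(T[:,0])<.03)&(abs(T[:,1])<.12)&(T[:,2]>-.06)&(T[:,2]<.02)]
for y in np.arange(-.09,.09,.01):
    q=c[abs(c[:,1]-y)<.005]
    if len(q)>20: print(round(y,3),np.round([q[:,2].min(),np.percentile(q[:,2],2),q[:,0].min(),q[:,0].max()],4),len(q))
E
```

```text
t12.63 p [535.5 295.  181.1] ang-7.79 tilt [ 0.0018  0.0014 -1.    ] F [-1.   0.1 -4.2] w48.4
shift cm [ 5.22 27.46  0.07] turn -0.1255 rows 6.704035990811027 1.0038194049852756
[[ 1.    -0.    -0.001 -0.   ]
 [-0.    -0.966 -0.26  -0.067]
 [-0.001  0.26  -0.966 -0.142]
 [ 0.     0.     0.     1.   ]] 425.7161928022783
-0.08 [-0.0442 -0.0441 -0.0209  0.0223] 250
-0.07 [-0.0473 -0.0458 -0.0252  0.0262] 8109
-0.06 [-0.0472 -0.0459 -0.0251  0.0262] 7616
-0.05 [-0.0474 -0.0458 -0.0252  0.0262] 7010
-0.04 [-0.0462 -0.0449 -0.0241  0.0252] 6280
-0.03 [-0.0463 -0.0453 -0.023   0.0242] 5988
-0.02 [-0.0517 -0.0453 -0.03    0.0299] 5582
-0.01 [-0.06   -0.0586 -0.03    0.03  ] 9702
-0.0 [-0.046  -0.045  -0.0257  0.0266] 5936
0.01 [-0.0457 -0.0451 -0.0245  0.0254] 4600
0.02 [-0.0404 -0.0395 -0.0231  0.0242] 542
```

View pics/w7.png

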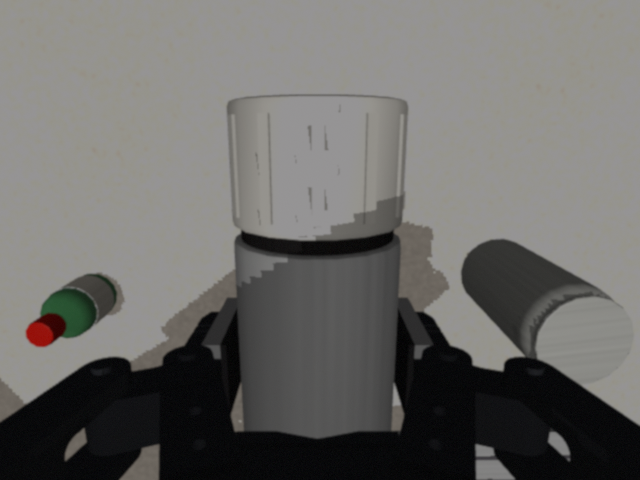

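Held level and centred: the cap end is about 75 mm from the grip.

jog_arm:
  motion: [0.7,3.9,0,-0.02,1.5,7.8,0,-0.04,2.2,11.7,0,-0.06,3,15.6,0,-0.08,3.7,19.5,0,-0.1,4.5,23.4,0,-0.12,5.2,27.3,0,-0.1255,5.2,27.4,0,-0.1255]

```text
clock: 13.35
position: [0.548, 0.0097, 0.1769]
eef_rot: [1.0, -0.008, -0.003, 0.002]
ft_force: [-0.4, 0.5, -4.2]
gripper_width: 0.0487
```

jog_arm:
  motion: [0,0,2,0,0,0,5,0,0,0,7,0,0,0,8,0,0,0,8,0,0,0,8,0]

```text
clock: 13.85
position: [0.5492, 0.0164, 0.0989]
eef_rot: [1.0, -0.005, -0.001, -0.0]
ft_force: [1.3, 0.5, -2.9]
gripper_width: 0.0486
```

```bash
python3 go.py .548 .0158 .050 -0.6; python3 wr.py w8; python3 - <<'E'
from plant import *; import cv2,numpy as np
from fit import *
f=grab_frame("scene"); cv2.imwrite("pics/s8.png",cv2.resize(f["frame"][140:380,180:460],None,fx=2.5,fy=2.5))
E
```

```text
t13.85 p [549.2  16.4  98.9] ang-0.59 tilt [-2.9e-03  1.0e-04 -1.0e+00] F [ 1.3  0.5 -2.9] w48.6
shift cm [-0.1   0.06  4.89] turn 0.0002 rows 1.172400666619342 0.0013968888170978744
[[ 1.    -0.    -0.001 -0.   ]
 [-0.    -0.966 -0.26  -0.067]
 [-0.001  0.26  -0.966 -0.142]
 [ 0.     0.     0.     1.   ]] 425.7161928022783
```

View pics/w8.png

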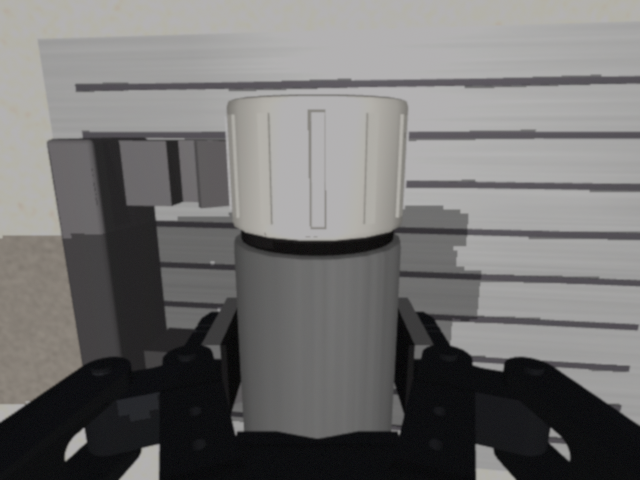

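View pics/s8.png

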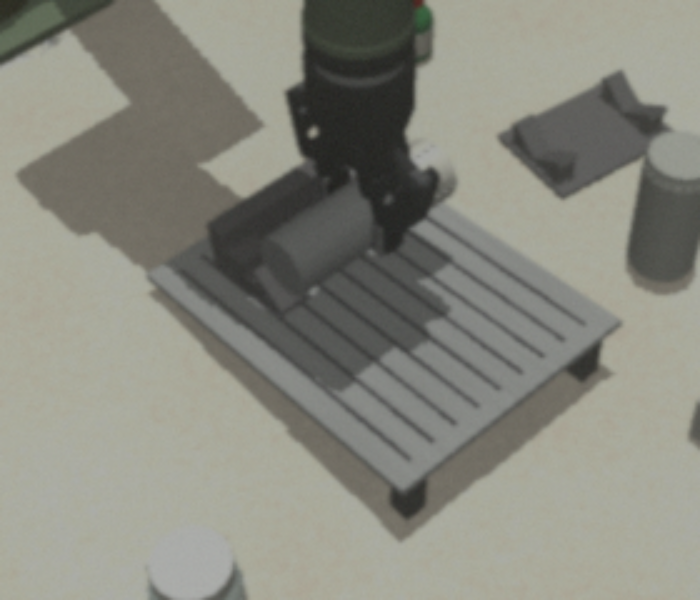

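The canister hangs over the board, parallel to the plate, uphill of the toes; the cradle is empty. Lowering slowly.

jog_arm:
  motion: [-0.1,0.05,1.5,0,-0.1,0.05,3,0,-0.1,0.05,4,0,-0.1,0.05,4.6,0,-0.1,0.05,5,0,-0.1,0.05,5,0,-0.1,0.05,5,0]

```text
clock: 14.53
position: [0.5493, 0.0157, 0.0505]
eef_rot: [1.0, -0.005, 0.001, -0.0]
ft_force: [0.1, 0.1, -4.0]
gripper_width: 0.0485
```

```bash
python3 go.py .548 .0158 .0435 -0.6
```

```text
t14.53 p [549.3  15.7  50.5] ang-0.60 tilt [ 1.1e-03  1.0e-04 -1.0e+00] F [ 0.1  0.1 -4. ] w48.5
shift cm [-0.14 -0.    0.7 ] turn 0.0 rows 0.1707993255990935 0.00030639606672977493
```

jog_arm:
  motion: [-0.1,0,0.2,0,-0.1,0,0.35,0,-0.1,0,0.45,0,-0.1,0,0.5,0,-0.1,0,0.5,0]

```text
clock: 14.95
position: [0.5478, 0.0157, 0.045]
eef_rot: [1.0, -0.005, -0.0, -0.0]
ft_force: [-0.2, -0.3, -4.2]
gripper_width: 0.0485
```

jog_arm:
  motion: [0,0,0.05,0,0,0,0.1,0,0,0,0.1,0,0,0,0.1,0]

```text
clock: 15.28
position: [0.548, 0.0157, 0.0444]
eef_rot: [1.0, -0.005, 0.0, -0.0]
ft_force: [-1.3, -1.0, 0.9]
gripper_width: 0.0487
```

jog_arm:
  motion: [0,0,0.03,0,0,0,0.06,0,0,0,0.06,0,0,0,0.06,0]

```text
clock: 15.62
position: [0.548, 0.0157, 0.0444]
eef_rot: [1.0, -0.005, 0.0, -0.0]
ft_force: [-2.7, -0.8, 6.4]
gripper_width: 0.0486
```

jog_arm:
  motion: [0,0,-0.06,0,-0.1,0,-0.05,0,-0.2,0,-0.04,0,-0.25,0,-0.03,0,-0.25,0,-0.03,0,-0.25,0,-0.03,0]

```text
clock: 16.12
position: [0.5467, 0.0157, 0.0443]
eef_rot: [1.0, -0.005, 0.002, -0.0]
ft_force: [3.4, -0.8, 3.1]
gripper_width: 0.0486
```

jog_arm:
  motion: [-0.05,0,0.01,0,-0.1,0,0.015,0,-0.1,0,0.015,0,-0.1,0,0.015,0]

```text
clock: 16.45
position: [0.5453, 0.0158, 0.0441]
eef_rot: [1.0, -0.005, 0.001, -0.0]
ft_force: [4.5, -0.3, 5.2]
gripper_width: 0.0482
```

```bash
python3 go.py
```

```text
t16.45 p [545.3  15.8  44.1] ang-0.60 tilt [ 2.4e-03  1.0e-04 -1.0e+00] F [ 4.5 -0.3  5.2] w48.2
```

jog_arm:
  motion: [0,0,-0.05,0,-0.03,0,-0.05,0,-0.05,0,-0.05,0,-0.05,0,-0.05,0]

```text
clock: 16.78
position: [0.5438, 0.0158, 0.0439]
eef_rot: [1.0, -0.005, -0.0, -0.0]
ft_force: [4.2, 1.1, 1.5]
gripper_width: 0.0485
```

jog_arm:
  motion: [-0.03,0,0,0,-0.06,0,0,0,-0.08,0,0,0,-0.08,0,0,0]

```text
clock: 17.12
position: [0.5425, 0.0158, 0.0438]
eef_rot: [1.0, -0.005, -0.001, -0.0]
ft_force: [4.1, 0.1, 0.1]
gripper_width: 0.0486
```

```bash
python3 go.py; python3 chk.py c2 2>/dev/null
```

```text
t17.12 p [542.5  15.8  43.8] ang-0.60 tilt [-1.1e-03  1.0e-04 -1.0e+00] F [4.1 0.1 0.1] w48.6
w board (array([601.6,  74.8]), array([ 82.1, 215.2]), 49.75584411621094) plate (array([513.4,  40.4]), array([160.8, 100.9]), 10.814932823181152) h 0.0492326205998615 chock (array([509.3,  36.9]), array([159.5, 127.7]), 21.21161651611328)
top board (array([566.8,  16.4]), array([219.2, 298.4]), 89.4587173461914) plate (array([536.9,  13.4]), array([112.8,  30.9]), 89.25423431396484) h 0.04792492687605036 chock (array([536.9,  13.4]), array([112.8,  30.9]), 89.25423431396484)
scene board (array([597.9,  13. ]), array([222.2, 239.9]), 88.93135833740234) plate (array([515.6,  12.8]), array([151.6, 150.2]), 88.91626739501953) h 0.04859820952905209 chock (array([517.9,  12.7]), array([151.5, 158.2]), 89.2313461303711)
```

View pics/c2w.png

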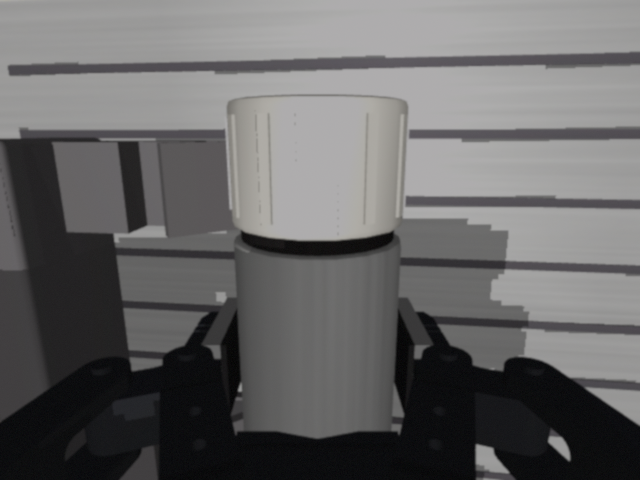

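```bash
python3 - <<'E'
from fit import *
k=np.array([.1222,-.0008,0]); 
for n in("c1w","c2w","c1scene","c2scene"):
    f=dict(np.load(n+".npz")); X=cloud(f).reshape(-1,3)
    p=sel(X,.42,.475,-.06,.1,.066,.078)
    for y in (.03,.05,.065,.075):
        q=p[abs(p[:,1]-y)<.004]; print(n,y,np.round(np.percentile(q[:,0]*1000,[1,50,99]),1),len(q)) if len(q)>10 else None
E
python3 go.py
```

```text
c1w 0.03 [442.1 452.2 461.6] 353
c1w 0.05 [442.5 452.4 461.7] 362
c1w 0.065 [442.8 452.6 462.5] 394
c1w 0.075 [442.4 452.7 462.5] 407
c2w 0.03 [448.7 456.6 460.9] 1191
c2w 0.05 [453.  458.7 461.1] 980
c2w 0.065 [456.3 459.8 461.4] 774
c2w 0.075 [458.3 460.2 461.5] 605
c1scene 0.03 [442.2 455.2 464.5] 32
c1scene 0.05 [445.  456.3 464.1] 34
c1scene 0.065 [442.4 454.2 463.7] 33
c1scene 0.075 [443.5 455.7 463.6] 28
t17.27 p [542.5  15.8  43.8] ang-0.60 tilt [-1.2e-03  1.0e-04 -1.0e+00] F [ 2.9  0.7 -0.5] w48.7
```

Contact with the toes is made: F_x is 3–4 N, the board carries nearly all the weight, and the chock moved less than 1 mm. Opening gently.

jog_arm:
  motion: [0,0,0.02,0,0,0,0.02,0,0,0,0.02,0,0,0,0.02,0]
  force: 20

```text
clock: 17.6
position: [0.5425, 0.0158, 0.0438]
eef_rot: [1.0, -0.005, -0.001, -0.0]
ft_force: [1.4, -0.1, 1.3]
gripper_width: 0.0484
```

jog_arm:
  motion: [0,0,0,0,0,0,0,0,0,0,0,0,0,0,0,0,0,0,0,0,0,0,0,0]
  claw: 0.28

```text
clock: 18.1
position: [0.5428, 0.0157, 0.0437]
eef_rot: [1.0, -0.005, -0.0, -0.0]
ft_force: [0.4, -0.6, -0.2]
gripper_width: 0.0545
```

```bash
python3 go.py; python3 wr.py w9
```

```text
t18.10 p [542.8  15.7  43.7] ang-0.60 tilt [-6.e-04  1.e-04 -1.e+00] F [ 0.4 -0.6 -0.2] w54.5
[[ 1.    -0.    -0.001 -0.   ]
 [-0.    -0.966 -0.26  -0.067]
 [-0.001  0.26  -0.966 -0.142]
 [ 0.     0.     0.     1.   ]] 425.7161928022783
```

View pics/w9.png

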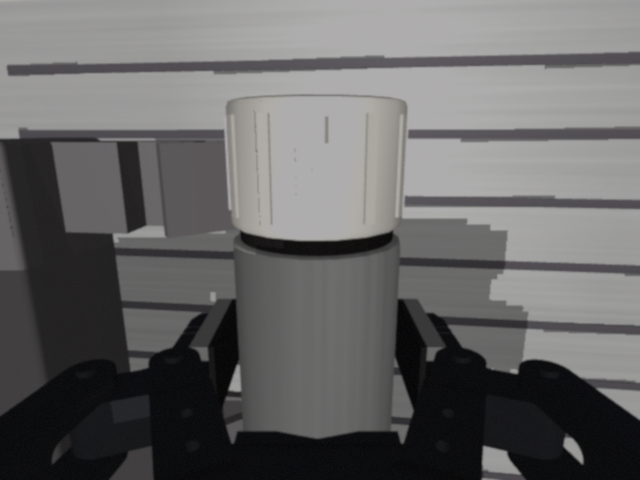

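The canister stayed put. Opening further and rising straight up.

jog_arm:
  motion: [0,0,0,0,0,0,0,0,0,0,0,0,0,0,0,0]
  claw: 0.6

```text
clock: 18.48
position: [0.543, 0.0158, 0.0438]
eef_rot: [1.0, -0.005, -0.0, -0.0]
ft_force: [1.3, -0.1, -0.3]
gripper_width: 0.0682
```

jog_arm:
  motion: [0,0,-1,0,0,0,-3,0,0,0,-6,0,0,0,-9,0,0,0,-13,0,0,0,-17,0,0,0,-17,0,0,0,-17,0]

```text
clock: 19.15
position: [0.5444, 0.0158, 0.2173]
eef_rot: [1.0, -0.005, 0.003, -0.0]
ft_force: [-0.4, -1.1, -0.4]
gripper_width: 0.0683
```

```bash
cat > fin.py <<'E'
from wr import *
from plant import grab_frame
n=sys.argv[1]
def rep(f,nm):
    X=cloud(f).reshape(-1,3)
    c=sel(X,.50,.60,-.1,.13,.070,.1); m,d,L,a,r=cyl(c); print(nm,"can",np.round(m*1000,1),"L",round(L,4),"ang",round(a,2),"rms",r)
    p=sel(X,.42,.475,-.07,.11,.066,.078); print("  plate",rect(p),len(p))
    b=sel(X,.59,.75,-.13,.15,.018,.07)
    for x in (.60,.63,.66,.69):
        q=b[abs(b[:,0]-x)<.006]; print("  edge",x,np.round(np.percentile(q[:,1]*1000,[.5,99.5]),1),end=' ')
    print()
rep(wrist(n+"w"),"w")
for c in("top","scene"):
    f=grab_frame(c); cv2.imwrite(f"pics/{n}{c}.png",f["frame"]); np.savez(n+c+".npz",**f); rep(f,c)
E
python3 go.py; python3 fin.py f1
```

```text
t19.15 p [544.4  15.8 217.3] ang-0.60 tilt [ 7.e-03  2.e-04 -1.e+00] F [-0.4 -1.1 -0.4] w68.3
w can [542.2  16.2  61. ] L 0.1474 ang 89.4 rms 0.0007279665779973136
  plate (array([450.3,  16.5]), array([128.8,  20.7]), 89.34834289550781) 5131
  edge 0.6 [-93.2 124.4]   edge 0.63 [-47.3 123.9]   edge 0.66 [-62.8 123.8]   edge 0.69 [-90.3 123.5] 
top can [541.9  13.4  62.5] L 0.1425 ang 89.47 rms 0.001571038674985286
  plate (array([0., 0.]), array([0., 0.]), 0.0) 0
  edge 0.6 [-62.   85.4] Traceback (most recent call last):
  File "fin.py", line 14, in <module>
    f=grab_frame(c); cv2.imwrite(f"pics/{n}{c}.png",f["frame"]); np.savez(n+c+".npz",**f); rep(f,c)
                                                                                           ~~~^^^^^
  File "fin.py", line 10, in rep
    q=b[abs(b[:,0]-x)<.006]; print("  edge",x,np.round(np.percentile(q[:,1]*1000,[.5,99.5]),1),end=' ')
                                                       ~~~~~~~~~~~~~^^^^^^^^^^^^^^^^^^^^^^^
    return _quantile_unchecked(
        a, q, axis, out, overwrite_input, method, keepdims, weights)
    return _ureduce(a,
                    func=_quantile_ureduce_func,
    ...<5 lines>...
                    overwrite_input=overwrite_input,
                    method=method)
    r = func(a, **kwargs)
    result = _quantile(arr,
                       quantiles=q,
    ...<2 lines>...
                       out=out,
                       weights=wgt)
    slices_having_nans = np.isnan(arr[-1, ...])
                                  ~~~^^^^^^^^^
IndexError: index -1 is out of bounds for axis 0 with size 0
```

View pics/f1w.png

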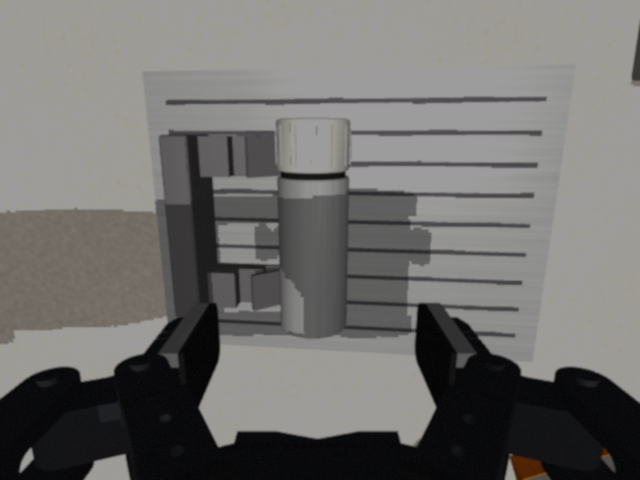

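jog_arm:
  motion: [-2,-2,-2,0,-4,-4,-4,0,-6,-6,-5,0,-6,-6,-5,0,-6,-6,-5,0,-6,-6,-5,0,-6,-6,-5,0,-6,-6,-5,0]

```text
clock: 19.92
position: [0.4838, 0.0757, 0.2626]
eef_rot: [1.0, -0.006, -0.001, 0.0]
ft_force: [0.2, -0.3, 0.0]
gripper_width: 0.0683
```

```bash
python3 go.py; sed -i 's/if len/if len/; s/    for x in.*/    return/' fin.py; python3 fin.py f2; python3 - <<'E'
from fit import *
for n in ("top0","f2top","scene0","f2scene"):
    X=cloud(dict(np.load(n+".npz"))).reshape(-1,3)
    for nm,q in dict(tall=(.6,.75,.15,.3,.112,.13),drop=(.3,.42,.2,.3,.02,.09),pot=(.58,.72,-.3,-.15,.06,.08)).items():
        s=sel(X,*q); print(n,nm,rect(s)[0] if len(s) else None)
E
```

```text
t19.92 p [483.8  75.7 262.6] ang-0.66 tilt [-2.4e-03 -4.0e-04 -1.0e+00] F [ 0.2 -0.3  0. ] w68.3
top0 tall [668.8 236. ]
top0 drop [349.7 258.8]
top0 pot [ 665.6 -236.8]  File "fin.py", line 10
    q=b[abs(b[:,0]-x)<.006]; print("  edge",x,np.round(np.percentile(q[:,1]*1000,[.5,99.5]),1),end=' ')
IndentationError: unexpected indent
Traceback (most recent call last):
FileNotFoundError: [Errno 2] No such file or directory: 'f2top.npz'
```

```bash
sed -i '10,11d' fin.py; python3 fin.py f2; python3 - <<'E'
from fit import *
for n in ("top0","f2top","scene0","f2scene"):
    X=cloud(dict(np.load(n+".npz"))).reshape(-1,3)
    for nm,q in dict(tall=(.6,.75,.15,.3,.112,.13),drop=(.3,.42,.2,.3,.02,.09),pot=(.58,.72,-.3,-.15,.06,.08)).items():
        s=sel(X,*q); print(n,nm,rect(s)[0] if len(s) else None)
E
```

```text
w can [542.1  16.6  61. ] L 0.1483 ang 89.43 rms 0.0011898769546583282
  plate (array([450.,  17.]), array([129.6,  20.4]), 89.4795913696289) 3529
top can [541.6  -3.6  62.6] L 0.1087 ang 89.51 rms 0.0014534912898752324
  plate (array([449.6,  16.8]), array([126.9,  19.3]), 89.74942779541016) 418
scene can [542.1  12.4  61.3] L 0.1494 ang 89.49 rms 0.0020930535428044356
  plate (array([450.5,  13.5]), array([130.4,  23.9]), 88.10578155517578) 527
top0 tall [668.8 236. ]
top0 drop [349.7 258.8]
top0 pot [ 665.6 -236.8]
f2top tall [672.1 234.7]
f2top drop [349.3 268.8]
f2top pot [ 665.7 -237. ]
scene0 tall [670.4 231.9]
scene0 drop [354.9 253.7]
scene0 pot [ 666.7 -240.8]
f2scene tall [670.5 232.3]
f2scene drop [354.4 254.4]
f2scene pot [ 667.2 -240.5]
```

View pics/f2scene.png

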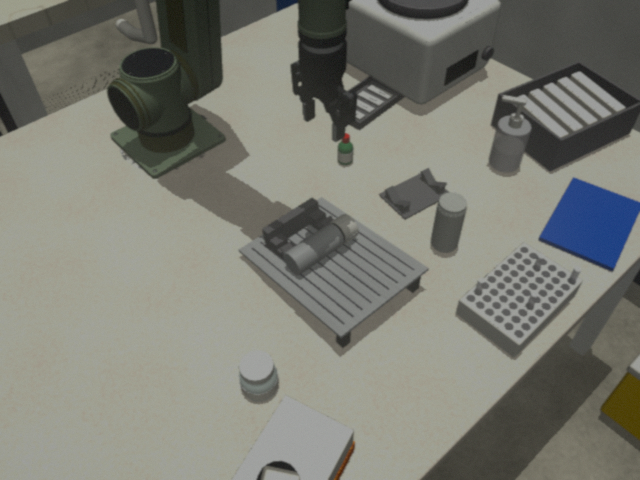

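The scene view shows the chock at (293,225) and the canister at (318,243) resting against its toes. The dropper, can and pot stand where they were, and the arm is clear.

```bash
python3 -c "
from plant import order; print(order.job_done())"
```

```text
the job is handed in; nothing more can be done
None
```

I stood the chock flat on the lower half of the board with its toes uphill, then laid the canister across the board against both toes. I handed the job in at about 20 s on the robot's clock.

- **Chock:** I pinched it by the back plate and set it toes first. I opened the jaws slightly while lowering so that it tilted flat onto the slope. In the last check it was centred to about 1 mm and square to within about 0.3°.
- **Canister:** I lowered it onto the board about 3 mm uphill of the toes, then slid it down until it touched them. It was released only after that contact; the chock moved about 1–2 mm downhill in the process.
- **Fit:** The canister's axis ended 92 mm from the plate, against 93 mm expected. It was centred on the chock to within about 1 mm and parallel to it. It did not move after release, measured twice over about 0.8 s.
- **Bystanders:** The scene camera puts the dropper, pot and tall can within 1 mm of where they started.
- **Disagreements:** The fixed cameras differ by about 3 mm in y. In the last top view the arm hid part of the scene, so its canister centre, its canister length and its 10 mm dropper shift are wrong. It also put the tall can 3 mm off in x. I relied on the wrist and scene views instead.

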